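# Load a glass plate under the spring clips of a viewing stage

### The arm

A 6-joint arm with a two-finger parallel gripper is mounted at the origin on the work surface. World frame = base frame: x ahead of the robot, y to its left, z up, the work surface at z = 0. Lengths are in m, angles in rad, forces in N, time in s.
With the tool pointing down it reaches from about 0.375 to 0.975 m from the base axis. Payload 3.8 kg.
Tool frame: the origin (TCP) lies at the very end of the fingers, on their centre line; the grasp point (between the pads) lies 19 mm behind it; x points along the fingers, y is the direction in which the jaws open and shut, and the axes are right-handed (so a half turn about x gives the same grasp; the last joint's range is limited). The gripper opens to 88 mm and grips with 3 to 60 N. Pads are 18 mm wide; open, the fingers measure 123 mm over their backs; the gripper's body (75 mm by 187 mm) begins 45 mm behind the grasp point.
Start: joints at [-1.234, 0.264, 1.604, -0, 1.274, -0.037], TCP at [0.246, -0.628, 0.239] pointing down, gripper open.
Joint ranges: [-2.63, 2.63], [-0.94, 2.18], [0.31, 2.57], [-1.31, 4.45], [0, 2.66], [-2.55, 2.55]. Speed limits (rad/s): [2.57, 2.57, 3.14, 3.14, 3.14, 3.14].

### API

Orientations are given as a rotation vector (axis times angle).
In Python, from plant import manip gives the robot as it stands.
- The arm moves only by the tool arm_command, never from a script. Its argument "rows" is a list of rows, each a list of 7 numbers: the opening, from -1 (shut) to 1 (fully open), so that 0 is half open, then the shift along the world's x, y, z in units of 25 mm (1.0 is 25 mm), then the turn, a rotation vector about the world's x, y, z in units of 5 degrees (1.0 is 5 degrees). A call has 1 to 20 rows; each row shifts and turns the commanded pose from where the row before left it; what a row does not reach is not made up. A row lasts 1/10 s, in which the tool goes at most 50 mm and 8.59 degrees, less where a joint would pass 70% of its speed; a pose out of reach is approached as far as the arm can. A call is refused whole if a number of a shift passes 1 or a number of a turn 1, either way. A call with a gripper value outside its range is refused whole. The fingers move at their own pace and stop on an object; "grip_force" is the grip in N (left out, the last holds). Time passes only in rows, so rows that do not move let the fingers close. It gives the time, the measured TCP pose, the force and the opening at its end, in the units of the state.
- manip.get_state(): the state, without advancing time (a new reading comes with each control period).
- manip.camera(name): name is "side" or "top"; returns a dict with "pixels" (420x560x3 uint8, red, green, blue), "fx", "fy", "cx", "cy" (pixels), "camera_from_world" (4x4, takes a point from world to camera coordinates). Camera axes: x right, y up, looking along -z (the intrinsics and any distortion apply to the point x, -y, -z); pixel columns grow to the right and rows downward; lengths in m; the calibration is good to about 2 mm. A picture is of the moment at which its call begins. There is no depth.
- manip.close_job(): hands the job in, once; it reports no verdict.
The state is a dict: "time_s": time; "joints": joint angles; "joint_velocities": joint speeds; "joint_efforts": joint torques, N m; "tool_pos": TCP position; "tool_rot": TCP orientation; "force": force on the tool from outside, world axes, zero at the start; "wrist_torque": the same for the moment, N m; "opening": finger opening in m.
Only numpy, scipy, OpenCV 4.12 (cv2) and the standard library are available. Lean on these libraries where they do the work, as an engineer would, in place of code of your own. Each camera call takes 0.05 s, during which the arm holds its last target. There are 200 camera calls.

### The job

Take the glass plate with the raised strip off its rest and slide it, strip end first, gently along the bed of the viewing stage so that it lifts both spring clips by itself, they snap down behind the strip, and the plate sits fully home against the end stop, then let go. Do not touch the clips or bump the lamp bar with the robot, and leave everything else where it stands.

Things in the scene. Friction and masses are not known exactly. Their poses are not given: they have to be found in the camera images.
- plate: Clear glass plate to load: 100 mm long (x), 50 wide (y), 5 thick, about 65 g, with a raised frosted white glass strip across its +x end (8 mm of the length, 3 mm higher, so 8 mm thick there). Origin: centre of its underside; +x points to the strip end, z up. Starts flat on the rest, strip up.
- rest: Grey plastic rest, fixed: 90 x 90 x 8 mm foot and a block 70 mm long (x), 34 wide (y), flat top 40 mm above the bench. The plate overhangs its long sides by about 8 mm: fingers can go below the plate's edges there, free down to 8 mm above the bench. Origin: centre of its underside, on the bench.
- stage: Viewing stage, fixed, on a foot 180 (x) x 184 (y) x 8 mm. The plate goes in along the stage's +x over a flat bed 40 mm above the bench: bed 36 mm wide from x = -46 to 0 mm, 72 mm wide beyond (from x = 0). Beside and before the narrow part fingers can reach below the plate, free down to 8 mm above the bench. Origin: on the bench, under the home plate's centre.
- plate_home (a point): Point on the bed (40 mm above the bench) where the plate's origin lies when the plate is fully home; axes as the stage's (x = way in, towards the stop).
- stop_face (a point): Foot of the end stop's face, on the bed, mid-width, at stage x = +50 mm. The stop is rigid, 9 mm high, 52 mm wide.
- bridge: White lamp bar across the stage on two posts; origin as the stage's. Bar: stage x = -46 to -16 mm, underside 105 and top 150 mm above the bench, 182 mm wide; posts at y = +-79 to 91 mm. An upright gripper strikes it with its body before the plate is home; one leaning back about 30 degrees (fingers pointing down and forward, along the way in) does not.
- clip_left (a joint): Sprung steel clip at stage y = +15 mm, 10 mm wide, hinged at x = +72 mm, 46 mm above the bench. Angle in rad: 0 at rest, grows as lifted; about 0.17 on the raised strip, 0.09 with its nose on the 5 mm glass behind the strip. Spring about 3 N at the nose at rest, 5.5 N on the strip. Sliding the plate in along stage +x lifts it.
- clip_right (a joint): The same clip on the -y side (y = -15 mm).
- clip_left_nose (a point): Underside of the left clip's round nose (3 mm radius), at rest 1.5 mm above the bed at stage x = +34 mm; before it a lead-in sloping up at 30 degrees reaches back to x = +14 mm, 13 mm above the bed. Lifting both clips takes about 3 to 8 N of push; it falls when they snap down, some 5 mm before the stop; then the stop is felt.
- clip_right_nose (a point): Underside of the right clip's nose.
- plain_plate: Bystander: a plain glass plate 100 x 50 x 5 mm without a strip, flat on the bench. Origin at the centre of its underside, as for all bystanders.
- tape_roll: Bystander: brown tape roll, 60 mm across, 22 mm high.
- vial: Bystander: small capped amber vial, 26 mm across, 45 mm high.
- bottle_a: Bystander: solvent bottle, 70 mm across, 140 mm high, on the left side.
- bottle_b: Bystander: solvent bottle, 70 mm across, 140 mm high, on the right side.
- mouse: Bystander: round grey computer mouse, 60 mm across, 32 mm high.
- vial_tray: Bystander: white divided vial tray, 100 x 140 x 30 mm.
- bed_start (a point): Near end of the bed, mid-width, on its top, at stage x = -46 mm: the home plate overhangs this end by 4 mm, so fingertips reaching below it can push its rear edge. Keep the plate level as it slides: pressing its rear end down past this edge makes the strip rear up and jam in the clips.
- guide_mouth (a point): Mid-width, on the bed, at stage x = -7 mm, where the flared mouths of two 6 mm high side guides begin, 57 mm apart; from x = +5 to +48 mm the guides are parallel, 53 mm apart.
Mind the look-alikes: they are no part of the job. What is shaped like the plate but purple is not meant.

How it is judged:
On the way:
1. the plate's strip, going in along the bed, has lifted both clips (value of joint each of clip_left, clip_right above 0.14 rad and x of plate in the frame of plate_home between -0.03 and 0.002 m and y of plate in the frame of plate_home between -0.006 and 0.006 m and z of plate in the frame of plate_home between -0.003 and 0.004 m), for 0.02 s.
At the end, for the whole second after the job is handed in: Plate flat on the bed, strip in and up, origin within 2.5 mm of plate_home along the way in, 3 mm sideways, 2 mm in height, straight and level within 0.06 rad; both clips down on the glass behind the strip (0.05 to 0.125 rad); all at rest and released (x of plate in the frame of plate_home between -0.0025 and 0.0025 m and y of plate in the frame of plate_home between -0.003 and 0.003 m and z of plate in the frame of plate_home between -0.002 and 0.002 m and angle between the x axis of plate and the x axis of stage, either way round below 0.06 rad and angle between plate's own z axis and vertical below 0.06 rad and value of joint clip_left between 0.05 and 0.125 rad and value of joint clip_right between 0.05 and 0.125 rad and linear speed of plate below 0.01 m/s and velocity of joint each of clip_left, clip_right below 0.1 rad/s); the robot touches nothing.
It fails at once if the robot touches a clip (over 1 N) (contact force between any of the fingers, the arm and clip_left above 1 N or contact force between any of the fingers, the arm and clip_right above 1 N).
It fails at once if the robot bumps the lamp bar (over 3 N) (contact force between any of the fingers, the arm and bridge above 3 N).
It fails at once if the plate is forced: over 80 N between it and the stage (contact force between plate and stage above 80 N).
It fails at once if a bystander is moved more than 20 mm (distance of any of plain_plate, tape_roll, vial, bottle_a, bottle_b, mouse, vial_tray from where it was at the start of the episode above 0.02 m).
It also fails if it takes over 54 s, if anything falls off the work surface, if the arm or the gripper's body presses on something with over 40 N, if the wrist force passes 120 N, or if a joint passes its speed limit or range.

## Working session

There is one attempt and no reset: what is moved stays moved. The work goes in short steps, Python scripts to look and compute and a tool call to move; the robot and the scene stay as the last step left them, time stands still between calls to the robot, and variables do not carry over. Pictures are saved under pics/ and viewed, about 8 in all and at most 12, crops included, and the job is handed in when it is done.

Besides the shell and the picture viewer there is one more tool, called by a JSON object that holds its "method" and its "body". arm_command: Moves the arm, as the interface text tells. Its arguments: {"type":"object","properties":{"rows":{"type":"array","items":{"type":"array","items":{"type":"number"}}},"grip_force":{"type":"number"}},"required":["rows"]}

```bash
mkdir -p pics
cat > h.py <<'E'
import numpy as np, cv2
from plant import manip
def snap(n,f):
    c=manip.camera(n); cv2.imwrite(f,c["pixels"][:,:,::-1]); np.savez(f[:-4],**{k:v for k,v in c.items()}); return c
def load(f): return dict(np.load(f,allow_pickle=True))
def proj(c,p):
    p=np.atleast_2d(p); q=(c["camera_from_world"]@np.c_[p,np.ones(len(p))].T).T
    return np.c_[c["cx"]+c["fx"]*q[:,0]/-q[:,2], c["cy"]-c["fy"]*q[:,1]/-q[:,2]]
def ray(c,uv,z):
    uv=np.atleast_2d(uv).astype(float); d=np.c_[(uv[:,0]-c["cx"])/c["fx"],-(uv[:,1]-c["cy"])/c["fy"],-np.ones(len(uv))]
    M=np.linalg.inv(c["camera_from_world"]); d=d@M[:3,:3].T; o=M[:3,3]
    return o+d*((z-o[2])/d[:,2])[:,None]
E
python3 - <<'E'
from h import *
for n in("top","side"):
    c=snap(n,f"pics/{n}1.png"); print({k:v for k,v in c.items() if k!="pixels"})
print(manip.get_state())
E
```

```text
{'fx': 540.5413790566919, 'fy': 540.5413790566919, 'cx': 285.0116559981874, 'cy': 204.94953925783912, 'camera_from_world': array([[ 0.0171178 , -0.99979959, -0.01038104, -0.00948463],
       [ 0.99453521,  0.01595639,  0.10317512, -0.58460412],
       [-0.1029888 , -0.01209044,  0.99460903, -1.32744199],
       [ 0.        ,  0.        ,  0.        ,  1.        ]])}
{'fx': 397.81440735489076, 'fy': 397.81440735489076, 'cx': 276.82034595150316, 'cy': 211.2405714478194, 'camera_from_world': array([[-0.92711629, -0.374634  ,  0.01023445,  0.51509104],
       [ 0.25774007, -0.61753508,  0.74311539, -0.19655527],
       [-0.27207616,  0.69159221,  0.66908503, -0.86144759],
       [ 0.        ,  0.        ,  0.        ,  1.        ]])}
{'time_s': 0.1, 'joints': array([-1.23387218e+00,  2.64680602e-01,  1.60521865e+00,  9.17583249e-06,
        1.27368287e+00, -3.69191911e-02]), 'joint_velocities': array([ 0.00019843, -0.00272095, -0.00364591,  0.00027199, -0.00145176,
        0.00057265]), 'joint_efforts': array([-6.29556562e-04, -5.03618896e+01, -3.58071363e+01,  7.30205420e-02,
        2.33627512e-02, -6.64533627e-05]), 'tool_pos': array([ 0.24628842, -0.62778902,  0.23752076]), 'tool_rot': array([ 2.01761036,  0.3836642 , -2.01820312]), 'force': array([-0.03486823,  0.11952655, -0.27253691]), 'wrist_torque': array([-0.04093896,  0.01358061, -0.01916052]), 'opening': 0.08793323610890794}
```

View pics/top1.png

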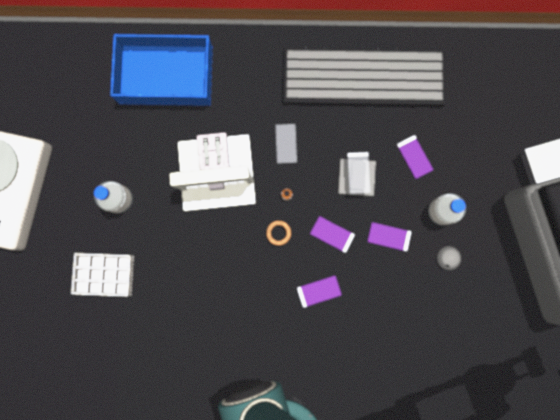

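View pics/side1.png

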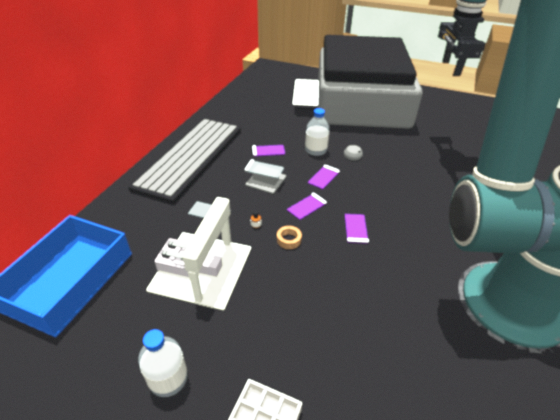

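The top view shows a grey and white plate on the grey rest at about (358,172), with its strip at (358,157). The stage is at (215,170) with its bar, and the clips are at (213,150). Candidates: the plate on the rest at (358,172), the plain plate at (286,143), and purple look-alikes at (415,157), (333,234), (390,236) and (320,291). Only the one on the rest is clear glass with a strip. I'll confirm with a crop.

Run:
```python
from h import *
im=cv2.imread("pics/top1.png")
a=cv2.resize(im[120:220,160:260],(400,400),interpolation=cv2.INTER_CUBIC)
b=cv2.resize(im[140:210,325:395],(400,400),interpolation=cv2.INTER_CUBIC)
cv2.imwrite("pics/crop1.png",np.hstack([a,b]))
c=load("pics/top1.npz")
g=cv2.cvtColor(im,cv2.COLOR_BGR2GRAY); roi=np.zeros_like(g); roi[145:205,330:385]=1
for t in (60,100,140,170,190,215):
    m=((g>t)*roi).astype(np.uint8)
    cs,_=cv2.findContours(m,cv2.RETR_EXTERNAL,cv2.CHAIN_APPROX_NONE); k=max(cs,key=cv2.contourArea)
    r=cv2.minAreaRect(k); print(t,r)
for r in range(148,200,2): print(r,g[r,335:382:2])
```

```text
60 ((356.9396667480469, 172.52584838867188), (38.932701110839844, 46.038063049316406), 3.3664608001708984)
100 ((357.2058410644531, 172.41371154785156), (36.65196990966797, 44.035579681396484), 3.814074993133545)
140 ((361.0, 173.5), (43.0, 28.0), 90.0)
170 ((360.5, 173.0), (42.0, 27.0), 90.0)
190 ((361.1658630371094, 172.8167266845703), (41.29840850830078, 24.619245529174805), 87.1375961303711)
215 ((359.4737548828125, 176.00137329101562), (32.95438766479492, 19.5518856048584), 86.98721313476562)
148 [54 51 52 49 52 53 57 53 52 52 50 54 54 50 52 52 50 55 54 53 57 51 51 58]
150 [56 54 55 50 53 54 48 55 47 54 53 54 57 57 60 59 59 52 54 52 54 50 52 52]
152 [ 52  53  52  49  53  51  94 148 154 159 165 168 187 188 187 201 179  80
  54  51  54  55  50  52]
154 [ 49  51  47  52  50  59 173 249 248 248 248 247 247 247 247 247 238  99
  51  53  52  53  56  53]
156 [ 54  48  54  55  51  54 154 240 240 239 238 232 232 232 227 226 203  92
  53  52  55  55  50  55]
158 [ 50  52  62  94  93  70 117 194 199 197 196 195 197 196 196 194 170  82
  57  55  53  53  55  47]
160 [ 54  54  79 166 156 116 
[... 1280 characters left out ...]
227
 197 170  82  51  52  49]
186 [ 53  61 154 196 191 133 122 172 217 222 221 221 219 221 221 232 239 227
 198 164  76  56  56  54]
188 [ 55  62 157 200 190 135 119 164 208 215 215 216 218 217 223 234 238 228
 199 160  71  51  54  50]
190 [ 55  70 163 198 192 144 122 165 213 216 215 215 213 211 221 236 238 230
 202 159  66  56  52  54]
192 [ 56  73 150 184 185 153 116 155 198 204 199 194 195 194 197 221 227 218
 199 158  63  52  58  47]
194 [ 53  57  78  87  94  85  70  87 106 112 110 105 107 112 120 160 172 180
 182 148  60  54  57  56]
196 [57 51 52 56 54 37 31 35 35 36 42 43 43 43 57 69 83 88 90 83 55 52 52 51]
198 [49 59 50 54 48 52 47 44 46 49 49 47 45 46 44 54 51 53 54 56 54 55 52 51]
```

View pics/crop1.png

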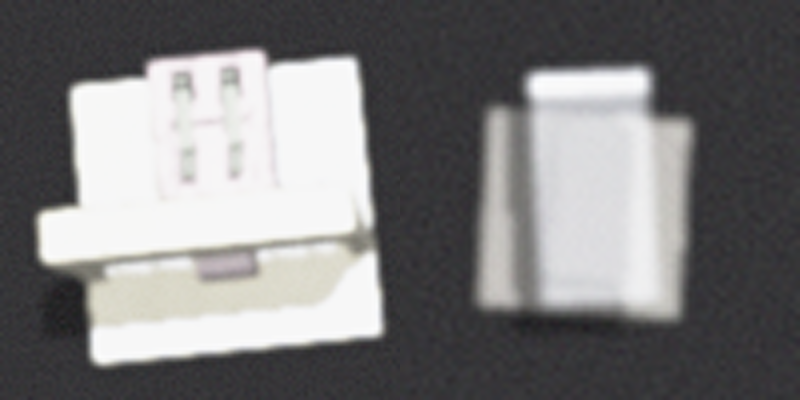

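The crop confirms it: the clear plate with its white strip at the +x (up) end is on the rest. The stage also has its way in pointing up in the image. Next I'll fit edges for the poses.

```bash
cat >> h.py <<'E'
def edge(g,p,q,w=3,n=60,a=.08,b=.92):
    "sub-pixel line through strongest gradient near p-q; returns (point,dir)"
    p,q=np.array(p,float),np.array(q,float); d=(q-p)/np.linalg.norm(q-p); nn=np.array([-d[1],d[0]])
    s=np.arange(-w,w+.01,.1); P=[]
    for t in np.linspace(a,b,n):
        x=p+(q-p)*t+s[:,None]*nn
        v=cv2.remap(g.astype(np.float32),x[None,:,0].astype(np.float32),x[None,:,1].astype(np.float32),cv2.INTER_LINEAR)[0]
        v=cv2.GaussianBlur(v[None],(0,0),6)[0]; k=np.argmax(np.abs(np.gradient(v))); P.append(x[k])
    P=np.array(P,np.float32); l=cv2.fitLine(P,cv2.DIST_HUBER,0,.01,.01).ravel()
    e=(P-l[2:])@[-l[1],l[0]]; P=P[np.abs(e)<max(.3,1.5*np.median(np.abs(e)))]
    l=cv2.fitLine(P,cv2.DIST_HUBER,0,.01,.01).ravel(); return l[2:],l[:2],len(P),np.std((P-l[2:])@[-l[1],l[0]])
def inter(A,B):
    t=np.linalg.solve(np.c_[A[1],-B[1]],B[0]-A[0]); return A[0]+A[1]*t[0]
def quad(g,pts,z,c,**k):
    L=[edge(g,pts[i],pts[(i+1)%4],**k) for i in range(4)]
    Q=np.array([inter(L[i-1],L[i]) for i in range(4)]); W=ray(c,Q,z)
    print("n,std",[(l[2],round(float(l[3]),2)) for l in L]); return Q,W
E
python3 - <<'E'
from h import *
c=load("pics/top1.npz"); g=cv2.cvtColor(c["pixels"],cv2.COLOR_RGB2GRAY)
def rep(n,p,s,o,z):
    p=np.array(p,float)/s+o-.4   # order TL TR BR BL
    Q,W=quad(g,p,z,c); print(n,"px",Q.round(1).tolist(),"\n",W.round(4)[:,:2].tolist(),"ctr",W.mean(0).round(4),
     "len x",np.linalg.norm((W[0]+W[1]-W[2]-W[3])/2).round(4),"wid y",np.linalg.norm((W[0]+W[3]-W[1]-W[2])/2).round(4),
     "yaw from x, from y",[np.degrees(np.arctan2(v[1],v[0])).round(2) for v in ((W[0]+W[1]-W[2]-W[3]),)],[np.degrees(np.arctan2(-v[0],v[1])).round(2) for v in ((W[0]+W[3]-W[1]-W[2]),)])
rep("foot",[(72,88),(357,58),(383,333),(92,363)],4,(160,120),.008)
s=400/70
rep("plate",[(527,70),(650,67),(652,305),(530,305)],s,(325,140),.046)
rep("strip",[(527,70),(650,67),(650,100),(527,104)],s,(325,140),.048)
rep("restfoot",[(490,105),(693,120),(683,320),(477,305)],s,(325,140),.008)
E
```

```text
n,std [(35, 0.12), (60, 0.12), (60, 0.1), (41, 0.14)]
foot px [[176.6999969482422, 140.8000030517578], [248.89999389648438, 133.1999969482422], [255.6999969482422, 203.5], [182.8000030517578, 211.0]] 
 [[0.7496, 0.2838], [0.7723, 0.0971], [0.5894, 0.0755], [0.5673, 0.2613]] ctr [0.6696 0.1794 0.008 ] len x 0.1839 wid y 0.1876 yaw from x, from y [np.float64(6.9)] [np.float64(6.86)]
n,std [(37, 0.46), (43, 0.92), (57, 1.48), (51, 1.35)]
plate px [[414.3999938964844, 149.0], [440.6000061035156, 152.3000030517578], [437.29998779296875, 193.5], [418.79998779296875, 193.60000610351562]] 
 [[0.729, -0.3215], [0.7217, -0.3866], [0.6176, -0.3771], [0.6167, -0.3314]] ctr [ 0.6712 -0.3542  0.046 ] len x 0.1082 wid y 0.0555 yaw from x, from y [np.float64(0.13)] [np.float64(-3.32)]
n,std [(37, 0.46), (40, 0.22), (48, 1.0), (37, 0.52)]
strip px [[425.6000061035156, 150.39999389648438], [433.79998779296875, 151.39999389648438], [449.1000061035156, 162.8000030517578], [416.70001220703125, 155.1999969482422]] 
 [[0.7254, -0.3488], [0.7231, -0.3693], [0.695, -0.4068], [0.713, -0.3266]] ctr [ 0.7141 -0.3629  0.048 ] len x 0.0217 wid y 0.0513 yaw from x, from y [np.float64(20.71)] [np.float64(-11.36)]
n,std [(46, 1.02), (39, 0.82), (43, 1.0), (43, 1.07)]
restfoot px [[407.79998779296875, 156.3000030517578], [445.20001220703125, 160.6999969482422], [446.29998779296875, 197.8000030517578], [409.20001220703125, 192.0]] 
 [[0.7177, -0.313], [0.7078, -0.4087], [0.6119, -0.4102], [0.6254, -0.316]] ctr [ 0.6657 -0.362   0.008 ] len x 0.0941 wid y 0.0957 yaw from x, from y [np.float64(1.38)] [np.float64(-6.99)]
```

Run:
```python
from h import *
c=load("pics/top1.npz"); g=cv2.cvtColor(c["pixels"],cv2.COLOR_RGB2GRAY)
yaw=np.radians(6.88); R=np.array([[np.cos(yaw),-np.sin(yaw)],[np.sin(yaw),np.cos(yaw)]]); o=np.array([.6696,.1794])
for n,p,z in [("bedend L",(197,279),.04),("bedend R",(257,275),.04),("bar top rear L",(40,212),.15),("bar top rear R",(358,186),.15),("bar front L",(42,262),.15),("bar front R",(355,238),.15),("deck farL",(150,60),.046),("deck farR",(265,52),.046),("clip nose L",(188,180),.045),("clip nose R",(236,177),.045),("clipfar",(181,72),.05),("clipfarR",(230,70),.05)]:
    w=ray(c,np.array(p)/4+(160,120)-.4,z)[0,:2]; print(n,((w-o)@R*1000).round(1))
def rep(n,p,s,o,z):
    p=(np.array(p,float)-(400,0))/s+o-.4
    Q,W=quad(g,p,z,c,w=2); v=W[0]+W[1]-W[2]-W[3]; u=W[0]+W[3]-W[1]-W[2]
    print(n,Q.round(1).tolist(),W.round(4)[:,:2].tolist(),"ctr",W.mean(0).round(4),"len",np.linalg.norm(v)/2,"wid",np.linalg.norm(u)/2,"yaw",np.degrees(np.arctan2(v[1],v[0])).round(2),np.degrees(np.arctan2(-u[0],u[1])).round(2))
s=400/70
rep("plate",[(527,70),(650,67),(652,305),(530,305)],s,(325,140),.046)
rep("strip",[(527,70),(650,67),(650,100),(527,104)],s,(325,140),.048)
rep("restfoot",[(490,105),(693,120),(683,320),(477,305)],s,(325,140),.008)
```

```text
bedend L [-47.9  18. ]
bedend R [-49.3 -19.7]
bar top rear L [-15.9  89.6]
bar top rear R [-20.  -94.5]
bar front L [-45.1  90.8]
bar front R [-50.  -89.9]
deck farL [92.9 34.4]
deck farR [ 90.4 -38.3]
clip nose L [14.3 17.4]
clip nose R [ 13.  -12.8]
clipfar [82.2 15. ]
clipfarR [ 80.2 -15.7]
n,std [(60, 0.04), (60, 0.11), (51, 0.09), (57, 0.06)]
plate [[347.20001220703125, 152.10000610351562], [368.0, 151.3000030517578], [369.79998779296875, 193.3000030517578], [348.5, 193.60000610351562]] [[0.7185, -0.1534], [0.7213, -0.2055], [0.6156, -0.2102], [0.6139, -0.1573]] ctr [ 0.6673 -0.1816  0.046 ] len 0.10528311356983415 wid 0.0525448670988746 yaw 2.3 2.47
n,std [(60, 0.04), (60, 0.1), (60, 0.05), (60, 0.14)]
strip [[346.70001220703125, 152.10000610351562], [368.20001220703125, 151.3000030517578], [368.29998779296875, 156.3000030517578], [347.0, 156.89999389648438]] [[0.7181, -0.1521], [0.721, -0.2058], [0.7082, -0.2058], [0.7061, -0.1527]] ctr [ 0.7133 -0.1791  0.048 ] len 0.01238284707296429 wid 0.05343137003416333 yaw 1.63 2.69
n,std [(40, 0.16), (57, 0.1), (44, 0.13), (60, 0.09)]
restfoot [[339.8999938964844, 158.60000610351562], [375.6000061035156, 160.5], [373.5, 194.39999389648438], [337.8999938964844, 193.39999389648438]] [[0.7092, -0.1387], [0.7055, -0.2304], [0.6178, -0.2251], [0.6189, -0.1342]] ctr [ 0.6629 -0.1821  0.008 ] len 0.08912771612193018 wid 0.09135780453663941 yaw -3.14 -1.51
```

```bash
cat >> h.py <<'E'
from scipy.spatial.transform import Rotation as Ro
def plan(pos,lean,yaw):
    "rest of way to TCP pos with lean/yaw in deg, in units of the move (25 mm, 5 deg)"
    s=manip.get_state(); R0=Ro.from_rotvec(s["tool_rot"]); l,y=np.radians([lean,yaw])
    a=np.array([np.sin(l)*np.cos(y),np.sin(l)*np.sin(y),-np.cos(l)]); best=None
    for sg in(1,-1):
        b=sg*np.array([-np.sin(y),np.cos(y),0]); R=Ro.from_matrix(np.c_[a,b,np.cross(a,b)])
        r=(R*R0.inv()).as_rotvec()
        if best is None or np.linalg.norm(r)<np.linalg.norm(best): best=r
    d=(np.array(pos)-s["tool_pos"])/.025; t=np.degrees(best)/5
    print("t",round(s["time_s"],2),"pos",s["tool_pos"].round(4),"open",round(s["opening"],4),"F",s["force"].round(1),"\n shift units",d.round(3),"turn units",t.round(3)); return d,t
def tcp(o,yaw,rel,lean,h=.0425,back=0,side=0):
    l,y=np.radians([lean,yaw]); e=np.array([np.cos(y),np.sin(y),0]); a=np.sin(l)*e-np.array([0,0,np.cos(l)])
    return np.array([o[0],o[1],h])+rel*e+(.019-back)*a
E
python3 - <<'E'
from h import *
print(Ro.from_rotvec(manip.get_state()["tool_rot"]).as_matrix().round(3))
p=tcp((.667,-.181),2.4,-.034,30); print("grasp",p); pre=tcp((.667,-.181),2.4,-.034,30,back=.08); print("pre",pre)
plan(pre,30,2.4)
E
```

```text
[[-0.001  0.365 -0.931]
 [ 0.002 -0.931 -0.365]
 [-1.    -0.002 -0.   ]]
grasp [ 0.64252149 -0.18202595  0.02604552]
pre [ 0.60255658 -0.18370098  0.09532755]
t 0.1 pos [ 0.2463 -0.6278  0.2375] open 0.0879 F [-0.   0.1 -0.3] 
 shift units [14.251 17.764 -5.688] turn units [ 1.222 -5.901 -3.722]
```

{"method": "arm_command", "body": {"rows": [[1,0.7125,0.888,0,0,0,0],[1,0.7125,0.888,0,0,0,0],[1,0.7125,0.888,0,0,0,0],[1,0.7125,0.888,0,0,0,0],[1,0.7125,0.888,0,0,0,0],[1,0.7125,0.888,0,0.1,-0.49,-0.31],[1,0.7125,0.888,0,0.1,-0.49,-0.31],[1,0.7125,0.888,0,0.1,-0.49,-0.31],[1,0.7125,0.888,0,0.1,-0.49,-0.31],[1,0.7125,0.888,0,0.1,-0.49,-0.31],[1,0.7125,0.888,0,0.1,-0.49,-0.31],[1,0.7125,0.888,0,0.1,-0.49,-0.31],[1,0.7125,0.888,0,0.1,-0.49,-0.31],[1,0.7125,0.888,0,0.1,-0.49,-0.31],[1,0.7125,0.888,0,0.1,-0.49,-0.31],[1,0.7125,0.888,0,0.1,-0.49,-0.31],[1,0.7125,0.888,0,0.1,-0.49,-0.31],[1,0.7125,0.888,0,0,0,0],[1,0.7125,0.888,0,0,0,0],[1,0.7125,0.888,0,0,0,0]], "grip_force": 30}}

```text
time_s: 2.1
tool_pos: [0.6028, -0.1833, 0.2381]
tool_rot: [2.698, 0.053, -1.563]
force: [0.6, -0.5, -0.3]
opening: 0.0883
```

Run:
```python
from h import *
plan(tcp((.667,-.181),2.4,-.034,30,back=.08),30,2.4)
```

```text
t 2.1 pos [ 0.6028 -0.1833  0.2381] open 0.0883 F [ 0.6 -0.5 -0.3] 
 shift units [-0.008 -0.017 -5.712] turn units [ 0.034 -0.033  0.015]
```

{"method": "arm_command", "body": {"rows": [[1,0,0,-0.715,0,0,0],[1,0,0,-0.715,0,0,0],[1,0,0,-0.715,0,0,0],[1,0,0,-0.715,0,0,0],[1,0,0,-0.715,0,0,0],[1,0,0,-0.715,0,0,0],[1,0,0,-0.715,0,0,0],[1,0,0,-0.715,0,0,0],[1,0.2,0.006,-0.345,0,0,0],[1,0.2,0.006,-0.345,0,0,0],[1,0.2,0.006,-0.345,0,0,0],[1,0.2,0.006,-0.345,0,0,0],[1,0.2,0.006,-0.345,0,0,0],[1,0.2,0.006,-0.345,0,0,0],[1,0.2,0.006,-0.345,0,0,0],[1,0.2,0.006,-0.345,0,0,0],[1,0,0,0,0,0,0]]}}

```text
time_s: 3.8
tool_pos: [0.6424, -0.1827, 0.025]
tool_rot: [2.698, 0.054, -1.565]
force: [-0.9, -0.5, 0.0]
opening: 0.0882
```

Run:
```python
from h import *
plan(tcp((.667,-.181),2.4,-.034,30),30,2.4)
c=snap("side","pics/s2.png"); d=snap("top","pics/t2.png")
u,v=proj(c,[.64,-.18,.04])[0].astype(int); u2,v2=proj(d,[.64,-.18,.04])[0].astype(int)
f=lambda c,u,v:cv2.resize(c["pixels"][v-50:v+50,u-50:u+50,::-1],(400,400),interpolation=cv2.INTER_CUBIC)
cv2.imwrite("pics/v2.png",np.hstack([f(c,u,v),f(d,u2,v2)]))
```

```text
t 3.8 pos [ 0.6424 -0.1827  0.025 ] open 0.0882 F [-0.9 -0.5  0. ] 
 shift units [0.004 0.027 0.043] turn units [ 0.025 -0.047  0.011]
```

View pics/v2.png

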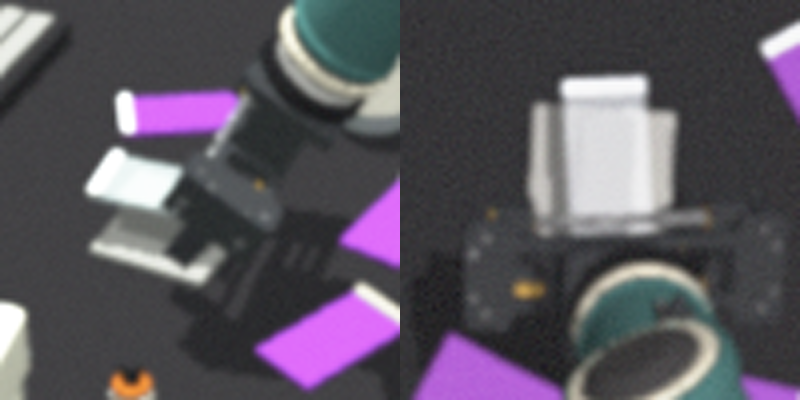

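The fingers straddle the plate's rear: the jaws are around the glass at (160,190) in the left crop, and the strip is free. Closing now.

{"method": "arm_command", "body": {"rows": [[1,0,0,0.04,0,0,0],[0.2,0,0,0,0,0,0],[-0.2,0,0,0,0,0,0],[-0.2,0,0,0,0,0,0],[-0.2,0,0,0,0,0,0],[-0.2,0,0,0,0,0,0],[-0.2,0,0,0,0,0,0],[-0.2,0,0,0,0,0,0],[-0.2,0,0,0,0,0,0],[-0.2,0,0,0,0,0,0]], "grip_force": 30}}

```text
time_s: 4.9
tool_pos: [0.6428, -0.1832, 0.0278]
tool_rot: [2.699, 0.052, -1.562]
force: [-1.1, 0.1, 1.7]
opening: 0.049
```

{"method": "arm_command", "body": {"rows": [[-0.2,0,0,0.1,0,0,0],[-0.2,0,0,0.2,0,0,0],[-0.2,0,0,0.4,0,0,0],[-0.2,0,0,0.6,0,0,0],[-0.2,0,0,0.6,0,0,0],[-0.2,0,0,0.1,0,0,0],[-0.2,0,0,0,0,0,0]]}}

```text
time_s: 5.6
tool_pos: [0.6432, -0.1834, 0.0786]
tool_rot: [2.699, 0.052, -1.56]
force: [0.7, -0.5, -0.9]
opening: 0.0492
```

Run:
```python
from h import *
plan(tcp((.669,.179),6.9,-.13-.034,30,h=.0925),30,6.9)
```

```text
t 5.6 pos [ 0.6432 -0.1834  0.0786] open 0.0492 F [ 0.7 -0.5 -0.9] 
 shift units [-5.103 13.752 -0.102] turn units [ 0.046 -0.007  0.911]
```

{"method": "arm_command", "body": {"rows": [[-0.2,-0.6,0,0,0,0,0],[-0.2,-0.9,0.3,0,0,0,0],[-0.2,-0.9,0.6,0,0,0,0],[-0.2,-0.9,0.85,0,0,0,0],[-0.2,-0.9,0.85,0,0,0,0],[-0.2,-0.9,0.85,0,0,0,0.1],[-0.2,0,0.85,0,0,0,0.1],[-0.2,0,0.85,0,0,0,0.1],[-0.2,0,0.85,0,0,0,0.1],[-0.2,0,0.85,0,0,0,0.1],[-0.2,0,0.85,0,0,0,0.1],[-0.2,0,0.85,0,0,0,0.1],[-0.2,0,0.85,0,0,0,0.1],[-0.2,0,0.85,0,0,0,0.1],[-0.2,0,0.85,0,0,0,0],[-0.2,0,0.85,0,0,0,0],[-0.2,0,0.85,0,0,0,0],[-0.2,0,0.6,0,0,0,0],[-0.2,0,0.35,0,0,0,0],[-0.2,0,0,0,0,0,0]]}}

```text
time_s: 7.6
tool_pos: [0.5135, 0.1608, 0.0762]
tool_rot: [2.658, 0.158, -1.543]
force: [-0.5, -0.0, -0.6]
opening: 0.049
```

Run:
```python
from h import *
plan(tcp((.669,.179),6.9,-.13-.034,30,h=.0925),30,6.9)
c=snap("side","pics/s3.png"); d=snap("top","pics/t3.png")
u,v=proj(c,[.6,.17,.06])[0].astype(int); u2,v2=proj(d,[.6,.17,.06])[0].astype(int)
f=lambda c,u,v:cv2.resize(c["pixels"][v-60:v+60,u-50:u+50,::-1],(400,480),interpolation=cv2.INTER_CUBIC)
print(u,v,u2,v2)
cv2.imwrite("pics/v3.png",np.hstack([f(c,u,v),f(d,u2,v2)]))
```

```text
t 7.6 pos [0.5135 0.1608 0.0762] open 0.049 F [-0.5 -0.  -0.6] 
 shift units [ 0.086 -0.016 -0.007] turn units [ 0.051 -0.052 -0.008]
228 258 216 196
```

View pics/v3.png

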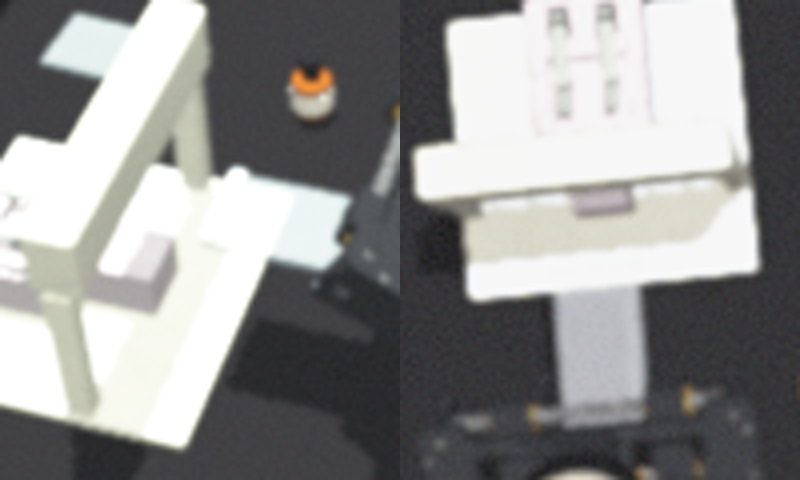

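Run:
```python
from h import *
c=load("pics/t3.npz"); g=cv2.cvtColor(c["pixels"],cv2.COLOR_RGB2GRAY)
yaw=np.radians(6.9); R=np.array([[np.cos(yaw),-np.sin(yaw)],[np.sin(yaw),np.cos(yaw)]]); o=np.array([.669,.179])
pt=lambda x,y:((x-400)/4+216-50,y/4+196-60)
S=lambda uv,z:((ray(c,uv,z)[:,:2]-o)@R*1000)
for n,p,q,z in [("plate L",pt(556,305),pt(564,400),.0934),("plate R",pt(640,305),pt(646,400),.0934),("bed end L",pt(574,195),pt(576,213),.04),("bed end R",pt(633,190),pt(635,208),.04),("foot L",pt(447,25),pt(470,298),.008),("foot R",pt(735,10),pt(760,270),.008),("bedfar L",pt(524,10),pt(537,135),.04),("bedfar R",pt(641,10),pt(653,125),.04)]:
    l=edge(g,p,q,w=1.5); w=S(np.array([l[0]-10*l[1],l[0]+10*l[1]]),z); d=w[1]-w[0]
    m=l[0]; print(n,"y at mid",S(m[None],z)[0].round(1),"ang",np.degrees(np.arctan(d[1]/d[0])).round(2),l[2],l[3].round(2))
```

```text
plate L y at mid [-140.7   26.3] ang -0.24 60 0.03
plate R y at mid [-142.1  -24.2] ang -1.9 60 0.1
bed end L y at mid [-41.5  16.7] ang 5.19 60 0.05
bed end R y at mid [-44.9 -21.1] ang 1.06 60 0.07
foot L y at mid [-8.7 93.2] ang 0.17 46 0.1
foot R y at mid [ -6.7 -93.7] ang -0.13 60 0.08
bedfar L y at mid [41.4 36.1] ang 3.92 33 0.13
bedfar R y at mid [ 46.9 -38.7] ang -0.29 60 0.1
```

{"method": "arm_command", "body": {"rows": [[-0.2,0,-0.04,-0.47,0,0,0],[-0.2,0,0,-0.47,0,0,0],[-0.2,0,0,-0.47,0,0,0],[-0.2,0,0,-0.43,0,0,0],[-0.2,0.286,0.0346,0,0,0,0],[-0.2,0.286,0.0346,0,0,0,0],[-0.2,0.286,0.0346,0,0,0,0],[-0.2,0.286,0.0346,0,0,0,0],[-0.2,0.286,0.0346,0,0,0,0],[-0.2,0.286,0.0346,0,0,0,0],[-0.2,0.286,0.0346,0,0,0,0],[-0.2,0.286,0.0346,0,0,0,0],[-0.2,0.286,0.0346,0,0,0,0],[-0.2,0.286,0.0346,0,0,0,0],[-0.2,0,0,0,0,0,0],[-0.2,0,0,0,0,0,0]]}}

```text
time_s: 9.3
tool_pos: [0.5867, 0.1682, 0.0316]
tool_rot: [2.661, 0.156, -1.541]
force: [0.6, -0.7, -0.7]
opening: 0.0492
```

Run:
```python
from h import *
plan(tcp((.669,.179),6.9,-.06-.034,30,h=.0425),30,6.9)
c=snap("side","pics/s4.png"); d=snap("top","pics/t4.png")
u,v=proj(c,[.63,.17,.06])[0].astype(int); u2,v2=proj(d,[.63,.17,.06])[0].astype(int)
f=lambda c,u,v:cv2.resize(c["pixels"][v-60:v+60,u-50:u+50,::-1],(400,480),interpolation=cv2.INTER_CUBIC)
cv2.imwrite("pics/v4.png",np.hstack([f(c,u,v),f(d,u2,v2)]))
```

```text
t 9.3 pos [0.5867 0.1682 0.0316] open 0.0492 F [ 0.6 -0.7 -0.7] 
 shift units [-0.065  0.028 -0.22 ] turn units [ 0.041 -0.025  0.015]
```

View pics/v4.png

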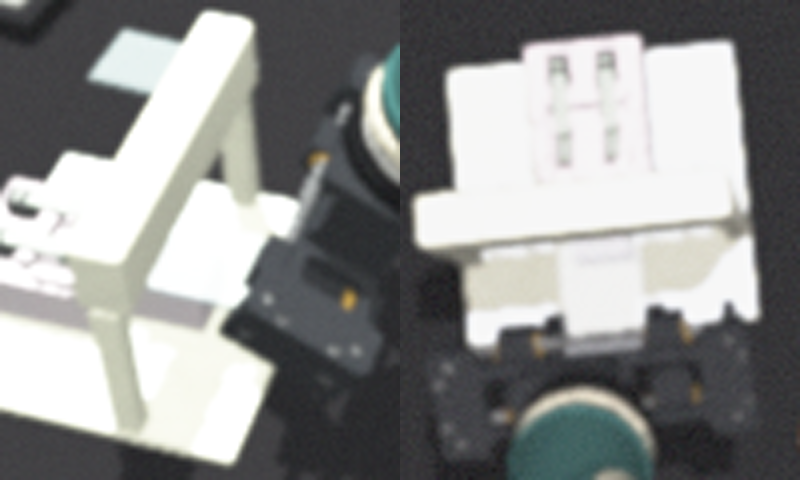

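The side view shows the plate level over the bed, with its strip just under the bar and the gripper well behind the bar. The top view shows it centred on the bed. Now lowering gently.

{"method": "arm_command", "body": {"rows": [[-0.2,0,0,-0.03,0,0,0],[-0.2,0,0,-0.03,0,0,0],[-0.2,0,0,-0.03,0,0,0],[-0.2,0,0,-0.02,0,0,0],[-0.2,0,0,-0.02,0,0,0],[-0.2,0,0,0,0,0,0]]}}

```text
time_s: 10.0
tool_pos: [0.5866, 0.1682, 0.0283]
tool_rot: [2.661, 0.156, -1.541]
force: [-0.2, -0.4, -0.6]
opening: 0.0491
```

{"method": "arm_command", "body": {"rows": [[-0.2,0,0,-0.02,0,0,0],[-0.2,0,0,0,0,0,0],[-0.2,0,0,0,0,0,0]]}}

```text
time_s: 10.3
tool_pos: [0.5868, 0.1682, 0.028]
tool_rot: [2.662, 0.156, -1.54]
force: [0.1, -0.7, -0.2]
opening: 0.0491
```

{"method": "arm_command", "body": {"rows": [[-0.2,0,0,-0.02,0,0,0],[-0.2,0.1,0.012,0,0,0,0],[-0.2,0.1,0.012,0,0,0,0],[-0.2,0.1,0.012,0,0,0,0],[-0.2,0.1,0.012,0,0,0,0],[-0.2,0.1,0.012,0,0,0,0],[-0.2,0.1,0.012,0,0,0,0]]}}

```text
time_s: 11.0
tool_pos: [0.6021, 0.1701, 0.0276]
tool_rot: [2.662, 0.157, -1.54]
force: [-0.9, 0.7, 0.9]
opening: 0.049
```

{"method": "arm_command", "body": {"rows": [[-0.2,0.1,0.012,0,0,0,0],[-0.2,0.1,0.012,0,0,0,0],[-0.2,0.1,0.012,0,0,0,0],[-0.2,0.1,0.012,0,0,0,0],[-0.2,0.1,0.012,0,0,0,0]]}}

```text
time_s: 11.5
tool_pos: [0.6146, 0.1716, 0.0276]
tool_rot: [2.662, 0.157, -1.54]
force: [-0.8, -0.4, 1.8]
opening: 0.0488
```

{"method": "arm_command", "body": {"rows": [[0.4,0,0,0,0,0,0],[0.4,0,0,0,0,0,0],[0.4,0,0,0,0,0,0],[0.4,0,0,0,0,0,0],[0.4,-0.3,-0.036,0,0,0,0],[0.4,-0.5,-0.06,0,0,0,0],[0.4,-0.5,-0.06,0,0,0,0],[0.4,-0.5,-0.06,0,0,0,0],[0.4,-0.5,-0.06,0,0,0,0],[0.4,-0.1,-0.012,0,0,0,0],[-0.66,0,0,0.2,0,0,0],[-0.66,0,0,0.15,0,0,0],[-0.66,0,0,0,0,0,0],[-0.66,0,0,0,0,0,0],[-0.66,0,0,0,0,0,0],[-0.66,0,0,0,0,0,0],[-0.66,0,0,0,0,0,0]]}}

```text
time_s: 13.2
tool_pos: [0.5542, 0.1642, 0.036]
tool_rot: [2.661, 0.156, -1.541]
force: [0.6, 0.0, -0.7]
opening: 0.0152
```

Run:
```python
from h import *
# target: front corner of the tip (TCP+7.8mm) 8 mm behind rear edge (stage x=-80)
y=np.radians(6.9); e=np.array([np.cos(y),np.sin(y)])
p=np.r_[np.array([.669,.179])+e*(-.0885-.0078),.0365]; print(p); plan(p,30,6.9)
c=snap("side","pics/s5.png"); d=snap("top","pics/t5.png")
u,v=proj(c,[.62,.17,.06])[0].astype(int); u2,v2=proj(d,[.62,.17,.06])[0].astype(int)
f=lambda c,u,v:cv2.resize(c["pixels"][v-60:v+60,u-50:u+50,::-1],(400,480),interpolation=cv2.INTER_CUBIC)
cv2.imwrite("pics/v5.png",np.hstack([f(c,u,v),f(d,u2,v2)]))
```

```text
[0.57339747 0.16743082 0.0365    ]
t 13.2 pos [0.5542 0.1642 0.036 ] open 0.0152 F [ 0.6  0.  -0.7] 
 shift units [0.769 0.128 0.021] turn units [ 0.041 -0.026  0.014]
```

View pics/v5.png

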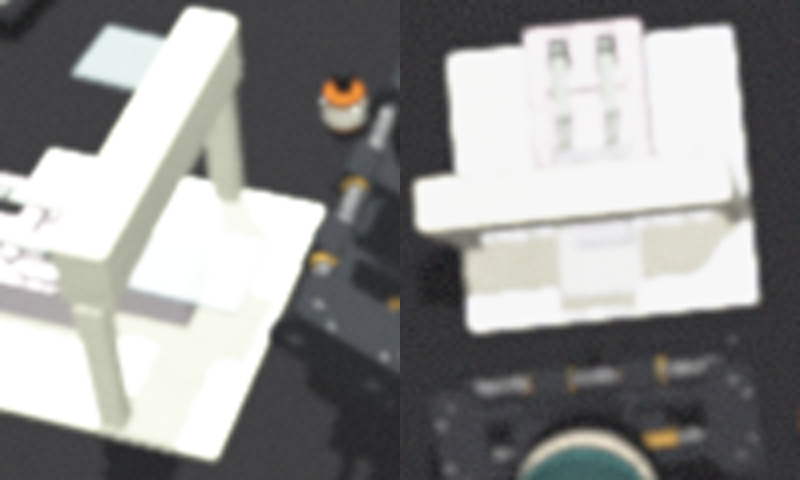

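The plate rests flat on the bed with its strip in the guides, and the gripper is clear behind it. Its rear edge is at about (600,300) in the right crop.

{"method": "arm_command", "body": {"rows": [[-0.66,0.25,0.04,0.02,0,0,0],[-0.66,0.25,0.04,0,0,0,0],[-0.66,0.25,0.04,0,0,0,0],[-0.66,0.1,0.012,0,0,0,0],[-0.66,0.1,0.012,0,0,0,0],[-0.66,0.05,0.006,0,0,0,0],[-0.66,0.05,0.006,0,0,0,0],[-0.66,0.05,0.006,0,0,0,0],[-0.66,0.05,0.006,0,0,0,0],[-0.66,0.05,0.006,0,0,0,0],[-0.66,0.05,0.006,0,0,0,0],[-0.66,0.05,0.006,0,0,0,0]]}}

```text
time_s: 14.5
tool_pos: [0.5861, 0.1687, 0.0362]
tool_rot: [2.66, 0.156, -1.542]
force: [-4.5, -0.6, 2.4]
opening: 0.0148
```

{"method": "arm_command", "body": {"rows": [[-0.66,0.05,0.006,0,0,0,0],[-0.66,0.05,0.006,0,0,0,0],[-0.66,0.05,0.006,0,0,0,0],[-0.66,0.05,0.006,0,0,0,0]]}}

```text
time_s: 14.9
tool_pos: [0.5886, 0.1684, 0.0341]
tool_rot: [2.655, 0.154, -1.548]
force: [-7.0, -1.4, -0.7]
opening: 0.0152
```

Run:
```python
from h import *
c=snap("side","pics/s6.png"); d=snap("top","pics/t6.png")
u,v=proj(c,[.66,.17,.05])[0].astype(int); u2,v2=proj(d,[.62,.17,.06])[0].astype(int)
f=lambda c,u,v:cv2.resize(c["pixels"][v-60:v+60,u-50:u+50,::-1],(400,480),interpolation=cv2.INTER_CUBIC)
cv2.imwrite("pics/v6.png",np.hstack([f(c,u,v),f(d,u2,v2)]))
```

```text
(no output)
```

View pics/v6.png

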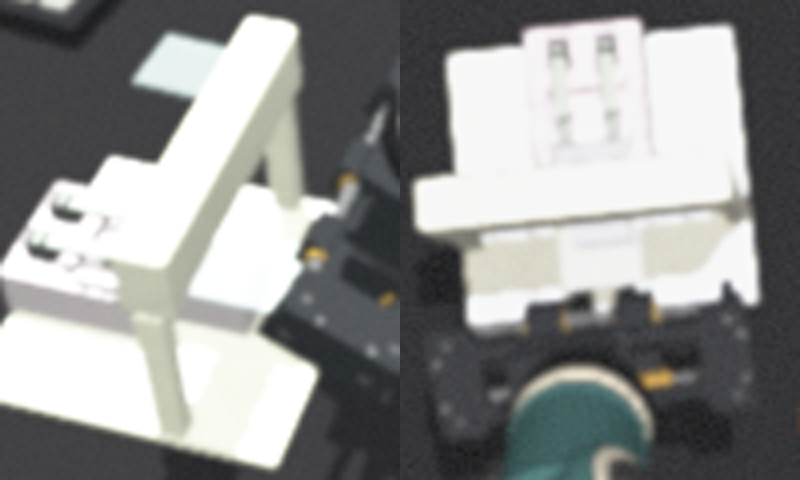

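The push is under way at about 7 N. The plate still looks level, and the strip is now reaching the clip lead-ins at (570,130). Continuing in small steps.

{"method": "arm_command", "body": {"rows": [[-0.66,0.05,0.006,0,0,0,0],[-0.66,0.05,0.006,0,0,0,0],[-0.66,0.05,0.006,0,0,0,0]]}}

```text
time_s: 15.3
tool_pos: [0.5914, 0.1685, 0.0333]
tool_rot: [2.654, 0.153, -1.551]
force: [-8.1, -1.3, -0.6]
opening: 0.0148
```

{"method": "arm_command", "body": {"rows": [[-0.66,0.05,0.006,0,0,0,0],[-0.66,0.05,0.006,0,0,0,0],[-0.66,0.05,0.006,0,0,0,0]]}}

```text
time_s: 15.6
tool_pos: [0.5941, 0.1686, 0.0324]
tool_rot: [2.652, 0.152, -1.553]
force: [-10.3, -0.8, -0.0]
opening: 0.0149
```

Run:
```python
from h import *
c=snap("side","pics/s7.png"); a=load("pics/s5.npz")
u,v=proj(c,[.66,.17,.05])[0].astype(int)
f=lambda c:cv2.resize(c["pixels"][v-40:v+40,u-55:u+55,::-1],None,fx=7,fy=7,interpolation=cv2.INTER_CUBIC)[:,:]
cv2.imwrite("pics/v7.png",cv2.resize(np.vstack([f(a),f(c)]),(410,600)) if 0 else np.hstack([cv2.resize(f(a),(400,290)),cv2.resize(f(c),(400,290))]))
d=snap("top","pics/t7.png")
e=load("pics/t5.npz")
u,v=proj(d,[.66,.17,.05])[0].astype(int)
f=lambda c:cv2.resize(c["pixels"][v-35:v+35,u-45:u+45,::-1],(400,310),interpolation=cv2.INTER_CUBIC)
im=cv2.imread("pics/v7.png"); cv2.imwrite("pics/v7.png",np.vstack([im,np.hstack([f(e),f(d)])]))
```

```text
(no output)
```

View pics/v7.png

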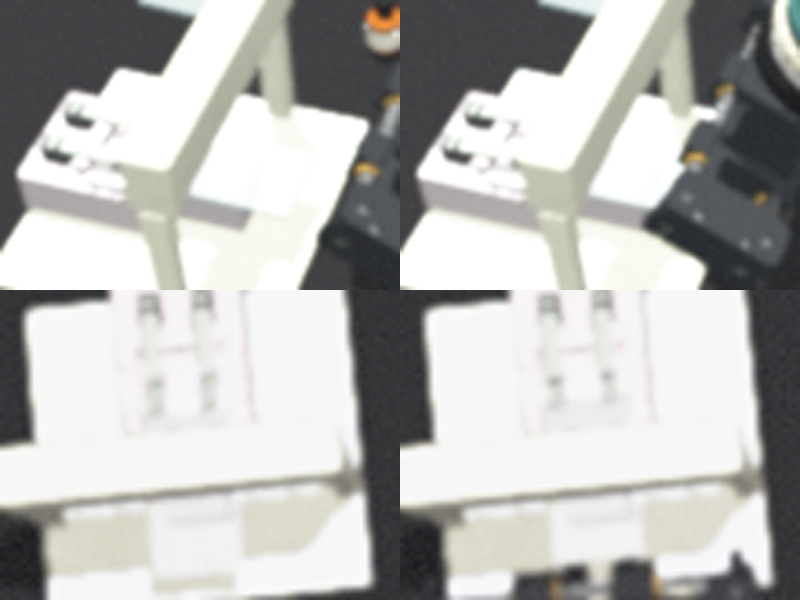

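The plate has advanced about 8 mm: the strip's front edge moved from (190,415) to (590,400) in the lower crops. It is level and under the lead-ins. The tip is sagging slightly, so I'll add a small z correction and go on.

{"method": "arm_command", "body": {"rows": [[-0.66,0.05,0.006,0.015,0,0,0],[-0.66,0.05,0.006,0.015,0,0,0],[-0.66,0.05,0.006,0.015,0,0,0]]}}

```text
time_s: 16.0
tool_pos: [0.5964, 0.1686, 0.0324]
tool_rot: [2.649, 0.151, -1.557]
force: [-13.3, -1.3, -0.9]
opening: 0.0151
```

{"method": "arm_command", "body": {"rows": [[-0.66,0.05,0.006,0.015,0,0,0],[-0.66,0.05,0.006,0.015,0,0,0],[-0.66,0.05,0.006,0.015,0,0,0]]}}

```text
time_s: 16.3
tool_pos: [0.5981, 0.1684, 0.032]
tool_rot: [2.645, 0.149, -1.562]
force: [-17.7, -1.8, -0.9]
opening: 0.0151
```

Run:
```python
from h import *
snap("top","pics/t8.png"); snap("side","pics/s8.png")
y=np.radians(6.9); e=np.array([np.cos(y),np.sin(y)]); n=np.array([-e[1],e[0]]); o=np.array([.669,.179])
xs=np.arange(-8,62,2.5)
print("x",xs.tolist())
for im in("t4","t5","t7","t8"):
    c=load(f"pics/{im}.npz"); px=c["pixels"].astype(np.float32); acc=0
    for yy in(-5,-2.5,0,2.5,5,):
        P=np.array([np.r_[o+e*x/1000+n*yy/1000,.046] for x in xs]); q=proj(c,P).astype(np.float32)
        acc=acc+cv2.remap(px,q[:,0],q[:,1],cv2.INTER_LINEAR).reshape(-1,3)/5
    print(im,"r",acc[:,0].round().astype(int).tolist())
c1,c2,c3=[load(f"pics/{k}.npz")["pixels"] for k in("s5","s7","s8")]
c=load("pics/s8.npz"); u,v=proj(c,[.70,.18,.045])[0].astype(int)
f=lambda p:cv2.resize(cv2.convertScaleAbs(p[v-25:v+25,u-32:u+33,::-1].astype(np.float32),alpha=1.6,beta=-140),(400,300),interpolation=cv2.INTER_CUBIC)
d=[load(f"pics/{k}.npz") for k in("t5","t8")]; u2,v2=proj(d[0],[.70,.18,.045])[0].astype(int)
f2=lambda c:cv2.resize(cv2.convertScaleAbs(c["pixels"][v2-18:v2+18,u2-24:u2+24,::-1].astype(np.float32),alpha=2.5,beta=-380),(400,300),interpolation=cv2.INTER_CUBIC)
cv2.imwrite("pics/v8.png",np.vstack([np.hstack([f(c1),f(c3)]),np.hstack([f2(d[0]),f2(d[1])])]))
```

```text
x [-8.0, -5.5, -3.0, -0.5, 2.0, 4.5, 7.0, 9.5, 12.0, 14.5, 17.0, 19.5, 22.0, 24.5, 27.0, 29.5, 32.0, 34.5, 37.0, 39.5, 42.0, 44.5, 47.0, 49.5, 52.0, 54.5, 57.0, 59.5]
t4 r [247, 247, 247, 246, 246, 246, 246, 247, 247, 246, 246, 246, 246, 247, 247, 247, 247, 247, 247, 247, 247, 246, 241, 233, 236, 244, 246, 246]
t5 r [247, 247, 247, 246, 245, 240, 237, 237, 239, 244, 246, 247, 247, 247, 247, 247, 247, 247, 247, 247, 247, 246, 241, 232, 235, 244, 246, 246]
t7 r [247, 247, 247, 247, 245, 241, 238, 237, 237, 237, 237, 238, 243, 246, 247, 247, 247, 247, 247, 247, 246, 246, 242, 234, 237, 244, 246, 246]
t8 r [247, 247, 247, 247, 245, 241, 238, 238, 238, 238, 237, 237, 238, 241, 245, 247, 247, 247, 246, 246, 247, 246, 242, 234, 237, 244, 246, 246]
```

View pics/v8.png

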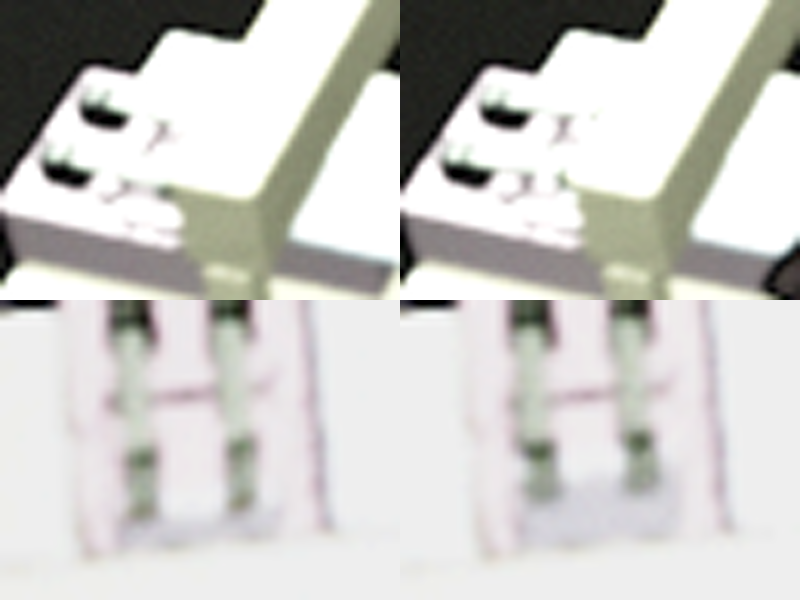

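In the contrast view the strip/glass boundary has moved from stage x≈14 to ≈25.5 mm, so the plate's x is about -17 mm. It is straight, both clips are rising evenly, and the stop line reads at 49.5 mm as expected. The force should peak about here, so I'll continue carefully.

{"method": "arm_command", "body": {"rows": [[-0.66,0.04,0.005,0.01,0,0,0],[-0.66,0.04,0.005,0.01,0,0,0],[-0.66,0,0,0,0,0,0]]}}

```text
time_s: 16.7
tool_pos: [0.6051, 0.1703, 0.0363]
tool_rot: [2.654, 0.153, -1.55]
force: [-5.9, -0.9, -1.1]
opening: 0.015
```

{"method": "arm_command", "body": {"rows": [[-0.66,0.04,0.005,0.01,0,0,0],[-0.66,0.04,0.005,0.01,0,0,0],[-0.66,0,0,0,0,0,0]]}}

```text
time_s: 17.0
tool_pos: [0.6094, 0.1714, 0.0387]
tool_rot: [2.659, 0.155, -1.544]
force: [-4.6, -1.1, -1.0]
opening: 0.0151
```

{"method": "arm_command", "body": {"rows": [[-0.66,-0.15,-0.018,0,0,0,0],[-0.66,-0.15,-0.018,0,0,0,0],[-0.66,0,0,-0.1,0,0,0],[-0.66,0,0,0,0,0,0],[-0.66,0,0,0,0,0,0]]}}

```text
time_s: 17.5
tool_pos: [0.6036, 0.1711, 0.0378]
tool_rot: [2.662, 0.157, -1.539]
force: [0.8, -0.1, -1.1]
opening: 0.0151
```

```bash
cat > prof.py <<'E'
from h import *
import sys
k=sys.argv[1]
snap("top",f"pics/t{k}.png"); snap("side",f"pics/s{k}.png")
y=np.radians(6.9); e=np.array([np.cos(y),np.sin(y)]); n=np.array([-e[1],e[0]]); o=np.array([.669,.179])
xs=np.arange(2,60,2.5); print("x",xs.tolist())
c=load(f"pics/t{k}.npz"); px=c["pixels"].astype(np.float32)
for ys in((-6,-4,-2,0,2,4,6),(21,22,23),(-21,-22,-23)):
    acc=0
    for yy in ys:
        P=np.array([np.r_[o+e*x/1000+n*yy/1000,.046] for x in xs]); q=proj(c,P).astype(np.float32)
        acc=acc+cv2.remap(px,q[:,0],q[:,1],cv2.INTER_LINEAR).reshape(-1,3)/len(ys)
    print(ys[0],acc[:,0].round().astype(int).tolist())
s=manip.get_state(); print(s["tool_pos"].round(4),s["force"].round(1), "tcp stage",((s["tool_pos"][:2]-o)@np.c_[e,n]*1000).round(1))
E
python3 prof.py 9
```

```text
x [2.0, 4.5, 7.0, 9.5, 12.0, 14.5, 17.0, 19.5, 22.0, 24.5, 27.0, 29.5, 32.0, 34.5, 37.0, 39.5, 42.0, 44.5, 47.0, 49.5, 52.0, 54.5, 57.0, 59.5]
-6 [245, 241, 239, 238, 238, 239, 238, 237, 238, 238, 238, 238, 237, 237, 238, 243, 246, 247, 243, 235, 238, 244, 246, 246]
21 [245, 241, 238, 236, 236, 234, 229, 224, 226, 230, 230, 229, 222, 217, 226, 234, 237, 237, 233, 229, 230, 235, 238, 239]
-21 [246, 242, 241, 240, 238, 237, 237, 236, 236, 236, 237, 238, 239, 239, 241, 243, 245, 245, 242, 239, 240, 244, 245, 246]
[0.6036 0.171  0.0377] [-0.5 -1.1 -0.6] tcp stage [-65.9  -0. ]
```

{"method": "arm_command", "body": {"rows": [[-0.66,0,0,-0.13,0,0,0],[-0.66,0.1,0.012,0,0,0,0],[-0.66,0.05,0.006,0,0,0,0],[-0.66,0.05,0.006,0,0,0,0],[-0.66,0.05,0.006,0,0,0,0],[-0.66,0.05,0.006,0,0,0,0]]}}

```text
time_s: 18.2
tool_pos: [0.6101, 0.1716, 0.0336]
tool_rot: [2.66, 0.156, -1.542]
force: [-3.0, 0.4, 0.7]
opening: 0.0149
```

{"method": "arm_command", "body": {"rows": [[-0.66,0.05,0.006,0.01,0,0,0],[-0.66,0.05,0.006,0.01,0,0,0]]}}

```text
time_s: 18.4
tool_pos: [0.6114, 0.1715, 0.0331]
tool_rot: [2.658, 0.155, -1.545]
force: [-5.1, -0.4, -0.5]
opening: 0.0148
```

{"method": "arm_command", "body": {"rows": [[-0.66,0.05,0.006,0.01,0,0,0],[-0.66,0.05,0.006,0.01,0,0,0]]}}

```text
time_s: 18.6
tool_pos: [0.6137, 0.1717, 0.0334]
tool_rot: [2.658, 0.155, -1.546]
force: [-5.7, -0.4, -1.7]
opening: 0.0149
```

{"method": "arm_command", "body": {"rows": [[-0.66,0.05,0.006,0.01,0,0,0],[-0.66,0.05,0.006,0.01,0,0,0]]}}

```text
time_s: 18.8
tool_pos: [0.6148, 0.1716, 0.0329]
tool_rot: [2.655, 0.154, -1.549]
force: [-10.5, -0.3, -1.4]
opening: 0.015
```

```bash
python3 prof.py 10
python3 - <<'E'
from h import *
d=[load(f"pics/{k}.npz") for k in("t9","t10")]; u2,v2=proj(d[0],[.70,.18,.045])[0].astype(int)
f2=lambda c:cv2.resize(cv2.convertScaleAbs(c["pixels"][v2-18:v2+18,u2-24:u2+24,::-1].astype(np.float32),alpha=2.5,beta=-380),(400,300),interpolation=cv2.INTER_CUBIC)
d2=[load(f"pics/{k}.npz") for k in("s9","s10")]; u,v=proj(d2[0],[.68,.18,.045])[0].astype(int)
f=lambda c:cv2.resize(cv2.convertScaleAbs(c["pixels"][v-30:v+30,u-40:u+40,::-1].astype(np.float32),alpha=1.6,beta=-140),(400,300),interpolation=cv2.INTER_CUBIC)
cv2.imwrite("pics/v10.png",np.vstack([np.hstack([f2(x) for x in d]),np.hstack([f(x) for x in d2])]))
E
```

```text
x [2.0, 4.5, 7.0, 9.5, 12.0, 14.5, 17.0, 19.5, 22.0, 24.5, 27.0, 29.5, 32.0, 34.5, 37.0, 39.5, 42.0, 44.5, 47.0, 49.5, 52.0, 54.5, 57.0, 59.5]
-6 [245, 242, 238, 238, 239, 239, 238, 237, 238, 238, 238, 238, 237, 237, 238, 238, 240, 244, 246, 246, 245, 246, 246, 246]
21 [245, 241, 237, 236, 236, 234, 229, 224, 225, 230, 229, 228, 222, 217, 223, 229, 231, 234, 237, 237, 237, 237, 238, 239]
-21 [246, 243, 242, 240, 239, 237, 236, 236, 237, 238, 237, 238, 240, 239, 239, 240, 241, 243, 245, 245, 245, 245, 246, 246]
[0.6147 0.1716 0.0328] [-9.8 -0.3 -0.9] tcp stage [-54.8  -0.8]
```

View pics/v10.png

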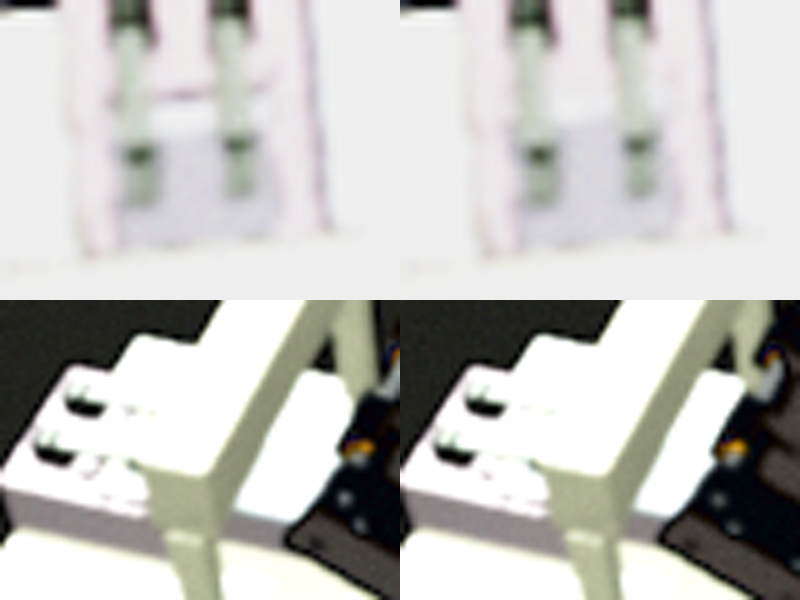

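The strip now covers the stop line, both clips are down behind it, and the force has risen to 10 N. To rule out the tip bearing on the bed's end, I'll back off, raise the tip about 4 mm and press once more.

{"method": "arm_command", "body": {"rows": [[-0.66,-0.2,-0.024,0,0,0,0],[-0.66,-0.2,-0.024,0,0,0,0],[-0.66,0,0,-0.05,0,0,0],[-0.66,0,0,0,0,0,0],[-0.66,0,0,0,0,0,0]]}}

```text
time_s: 19.4
tool_pos: [0.6092, 0.1718, 0.0353]
tool_rot: [2.663, 0.157, -1.538]
force: [-0.1, 0.3, 0.3]
opening: 0.0152
```

```bash
python3 prof.py 11
```

```text
x [2.0, 4.5, 7.0, 9.5, 12.0, 14.5, 17.0, 19.5, 22.0, 24.5, 27.0, 29.5, 32.0, 34.5, 37.0, 39.5, 42.0, 44.5, 47.0, 49.5, 52.0, 54.5, 57.0, 59.5]
-6 [245, 241, 239, 239, 239, 238, 238, 238, 238, 238, 238, 238, 237, 237, 237, 238, 240, 244, 246, 246, 245, 246, 246, 246]
21 [245, 241, 237, 235, 235, 234, 228, 224, 226, 229, 231, 229, 223, 218, 223, 230, 231, 234, 237, 237, 237, 238, 238, 238]
-21 [246, 243, 242, 240, 239, 237, 237, 237, 237, 237, 238, 238, 240, 239, 239, 240, 241, 243, 245, 245, 245, 245, 246, 246]
[0.6089 0.1717 0.035 ] [ 0.3 -0.4 -0.7] tcp stage [-60.6  -0. ]
```

{"method": "arm_command", "body": {"rows": [[-0.66,0,0,0.09,0,0,0],[-0.66,0.1,0.012,0,0,0,0],[-0.66,0.05,0.006,0.01,0,0,0],[-0.66,0.05,0.006,0.01,0,0,0],[-0.66,0.05,0.006,0.01,0,0,0]]}}

```text
time_s: 20.0
tool_pos: [0.6135, 0.172, 0.0367]
tool_rot: [2.659, 0.156, -1.543]
force: [-6.8, -0.1, 3.4]
opening: 0.0148
```

{"method": "arm_command", "body": {"rows": [[-0.66,0.05,0.006,0.01,0,0,0],[-0.66,0.05,0.006,0.01,0,0,0]]}}

```text
time_s: 20.2
tool_pos: [0.6139, 0.1718, 0.0358]
tool_rot: [2.656, 0.154, -1.548]
force: [-13.5, 1.3, 5.9]
opening: 0.0146
```

{"method": "arm_command", "body": {"rows": [[-0.66,0.05,0.006,0.01,0,0,0],[-0.66,0.05,0.006,0.01,0,0,0]]}}

```text
time_s: 20.4
tool_pos: [0.6143, 0.1713, 0.0343]
tool_rot: [2.652, 0.153, -1.553]
force: [-12.3, -0.0, -0.4]
opening: 0.0147
```

The force climbs stiffly (6.8 to 13.5 N over 0.4 mm), so that is the stop. Now backing straight off.

{"method": "arm_command", "body": {"rows": [[-0.66,-0.2,-0.024,0,0,0,0],[-0.66,-0.3,-0.036,0,0,0,0],[-0.66,-0.6,-0.072,0,0,0,0],[-0.66,-0.8,-0.096,0,0,0,0],[-0.66,-0.8,-0.096,0.4,0,0,0],[-0.66,-0.8,-0.096,0.8,0,0,0],[-0.66,0,0,0.8,0,0,0],[-0.66,0,0,0.4,0,0,0],[-0.66,0,0,0,0,0,0]]}}

```text
time_s: 21.3
tool_pos: [0.5343, 0.1632, 0.1018]
tool_rot: [2.668, 0.158, -1.533]
force: [0.3, -0.0, 0.6]
opening: 0.0149
```

```bash
python3 prof.py 12
python3 - <<'E'
from h import *
c=load("pics/t12.npz"); g=cv2.cvtColor(c["pixels"],cv2.COLOR_RGB2GRAY).astype(np.float32)
y=np.radians(6.9); e=np.array([np.cos(y),np.sin(y)]); n=np.array([-e[1],e[0]]); o=np.array([.669,.179])
xs=np.arange(-70,-38,2); 
for yy in(-21,-10,0,10,21):
    q=proj(c,np.array([np.r_[o+e*x/1000+n*yy/1000,.044] for x in xs])).astype(np.float32)
    print(yy,cv2.remap(g,q[:,0],q[:,1],cv2.INTER_LINEAR).ravel().round().astype(int).tolist())
u2,v2=proj(c,[.68,.18,.045])[0].astype(int)
A=cv2.resize(cv2.convertScaleAbs(c["pixels"][v2-27:v2+27,u2-36:u2+36,::-1].astype(np.float32),alpha=2,beta=-260),(400,300),interpolation=cv2.INTER_CUBIC)
s=load("pics/s12.npz"); u,v=proj(s,[.64,.18,.045])[0].astype(int)
B=cv2.resize(cv2.convertScaleAbs(s["pixels"][v-40:v+40,u-53:u+53,::-1].astype(np.float32),alpha=1.3,beta=-80),(400,300),interpolation=cv2.INTER_CUBIC)
cv2.imwrite("pics/v12.png",np.hstack([A,B]))
E
```

```text
x [2.0, 4.5, 7.0, 9.5, 12.0, 14.5, 17.0, 19.5, 22.0, 24.5, 27.0, 29.5, 32.0, 34.5, 37.0, 39.5, 42.0, 44.5, 47.0, 49.5, 52.0, 54.5, 57.0, 59.5]
-6 [244, 240, 237, 236, 237, 237, 236, 236, 236, 236, 236, 235, 235, 235, 235, 236, 239, 243, 245, 245, 245, 245, 246, 245]
21 [244, 240, 236, 234, 234, 232, 227, 222, 222, 227, 228, 227, 220, 213, 220, 227, 229, 230, 234, 235, 235, 235, 236, 237]
-21 [245, 242, 240, 239, 236, 236, 234, 235, 236, 236, 236, 236, 237, 237, 238, 238, 240, 242, 244, 244, 244, 244, 245, 246]
[0.5326 0.1625 0.0989] [-0.  -0.4 -0.5] tcp stage [-137.4   -0. ]
-21 [223, 218, 219, 217, 216, 216, 217, 217, 216, 213, 214, 218, 224, 229, 232, 233]
-10 [228, 219, 216, 216, 216, 217, 218, 217, 212, 205, 199, 210, 222, 231, 237, 238]
0 [221, 217, 217, 218, 217, 217, 217, 216, 214, 207, 208, 214, 225, 234, 236, 236]
10 [226, 216, 217, 217, 216, 216, 217, 216, 214, 210, 206, 210, 223, 232, 236, 237]
21 [220, 215, 214, 215, 214, 215, 214, 213, 214, 215, 222, 230, 237, 239, 240, 240]
```

View pics/v12.png

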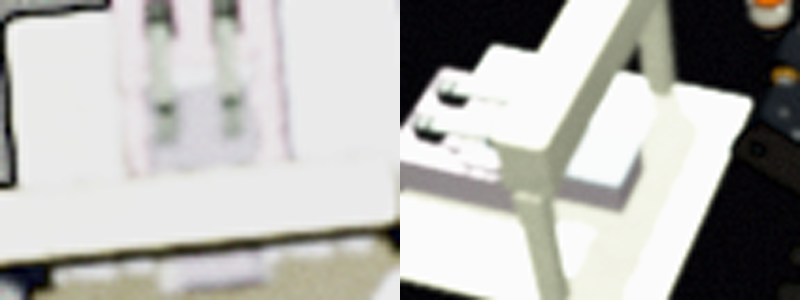

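The plate sits flat on the bed, its rear edge just overhangs the bed's end, the clips are down behind the strip, and the gripper is clear. Handing in.

```bash
python3 -c "
from plant import manip
print(manip.get_state()['joint_velocities'].round(4)); print(manip.close_job())"
```

```text
[-0.0019  0.0214  0.0164  0.0028  0.0063 -0.0031]
the job is handed in; nothing more can be done
None
```

The plate is loaded on the stage and I handed the job in at about 21 s; no verdict came back.

**What I did:** I took the plate off the rest with the gripper leaning back 30°, carried it round behind the lamp bar and set it level on the bed. I slid it into the guides, let go, and pushed its rear edge with the fingertips until it reached the stop. I then backed the gripper clear.

**What the last checks showed:**
- **Home position:** the stop was felt as a stiff rise from 7 to about 13 N, and pressing again with the tip raised stopped at the same place. In the pictures the strip covers the line at the foot of the stop. The strip/glass boundary reads about 43 mm against 42 expected, and the rear edge about -48 mm against -50, both roughly within camera error.
- **Clips and plate:** both clips look down on the glass behind the strip. The plate looks flat and straight, and nothing is touching the robot.

**What disagreed or was not measured:**
- **Push force:** it peaked near 18 N while lifting the clips, against the 3 to 8 N stated, though well under the 80 N limit.
- **Arm flex:** the fingertip sank about 4 mm under load, so I corrected its height as I went.
- **Clip angles:** I could only judge these from the pictures.
- **Bystanders:** I did not measure their positions again at the end. No contact showed up in the forces I read.

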